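Dial the tool chest's wheel lock and draw its latch

ROBOT

A 6-joint arm with a two-finger parallel gripper is mounted at the origin on the work surface. World frame = base frame: x ahead of the robot, y to its left, z up, the work surface at z = 0. Lengths are in mm, angles in rad, forces in N, time in s.
With the tool pointing down it reaches from about 350 to 875 mm from the base axis. Payload 4.2 kg.
Tool frame: the origin (TCP) lies at the very end of the fingers, on their centre line; the grasp point (between the pads) lies 19 mm behind it; z points along the fingers, y is the line along which they close (so a half turn about z gives the same grasp; the last joint's range is limited). The gripper opens to 85 mm and grips with 20 to 120 N. Pads are 22 mm wide; open, the fingers measure 114 mm over their backs; the gripper's body (76 mm by 85 mm) begins 54 mm behind the grasp point. The pads swing forward as they close: fully open they stand 13 mm farther back than shut.
Start: joints at [1.458, 0.385, 0.008, 0, -1.194, -0.259], TCP at [227.025, 582.288, 231.312] pointing down, gripper open.
Joint ranges: [-3.14, 3.14], [-1.21, 2.06], [-1.07, 1.41], [-3.16, 2.05], [-2.99, -0.16], [-3.1, 3.1]. Speed limits (rad/s): [2.79, 2.79, 3.14, 3.14, 3.14, 3.14].

INTERFACE

Orientations are given as a unit quaternion [x, y, z, w].
In Python, from bench import arm, viewer gives the robot as it stands. The module is installed in compiled form; this text tells all that it offers.
- The arm moves only by the shell command python3 -m jog [OPENING], which reads ROWS from standard input. ROWS is a JSON list of rows, 1 to 10 of them, each an object with the fields xyz (a list: dx, dy, dz in normalised numbers (1 is 800 mm)), rot (a list: a rotation vector rx, ry, rz in fractions of the full range, 1 being 2 rad); a field left out counts as zero; each row is the pose to reach, as a shift and turn from the pose commanded when the command began, along the tool's axes at that moment; what a row does not reach only later rows make up. A row lasts 1/10 s, in which the tool goes at most 50 mm and 0.15 rad, less where a joint would pass 70% of its speed; a pose out of reach is approached as far as the arm can. OPENING is the finger opening in mm, set as the command begins (- or left out keeps the last). The fingers move at their own pace and stop on an object; the grip force is fixed at half the most. Time passes only in rows, so rows that do not move let the fingers close. It prints the time, the measured TCP pose, the force, the opening and the grip force at its end. No shift or turn number may pass 1 either way. Input that does not fit is refused with a message, and nothing moves.
- arm.read_state(): the state, without advancing time (a new reading comes with each control period).
- viewer.get_image(name): name is "scene" or "top" or "wrist"; returns (picture, depth): 384x512x3 uint8, blue, green, red; 384x512 float32, mm along the optical axis (not along the pixel's ray), 0 where there is no reading.
- viewer.get_calibration(name): a dict with "K" (3x3 intrinsics, pixels), "rvec" (rotation vector, rad) and "tvec" (3), from world to camera coordinates, as OpenCV has them. Camera axes: x right, y down, z forward; pixel columns grow to the right and rows downward; lengths in mm; the calibration is good to about 2 mm. A picture is of the moment at which its call begins: read the wrist's pose just before it. get_calibration takes no time and is no camera call; for the wrist camera it gives the pose at the moment of the call.
- arm.job_done(): hands the job in; it is judged then, once.
The state is a dict: "clock": time; "joints": joint angles; "joint_vel": joint speeds; "joint_efforts": joint torques, N m; "position": TCP position; "ee_rot": TCP orientation; "contact_force": force on the tool from outside, world axes, zero at the start; "wrist_torque": the same for the moment, N m; "gripper_width": finger opening in mm; "grasp_force": force on a finger pad.
Only numpy, scipy, OpenCV 4.12 (cv2) and the standard library are available. Lean on these libraries where they do the work, as an engineer would, in place of code of your own. Each camera call takes 0.05 s, during which the arm holds its last target. There are 200 camera calls.

TASK

Unlock the tool chest: roll the three thumbwheels of its lock to 4-7-2, read from left to right as you face it from the robot, one wheel at a time and with light pressure, then draw the latch fully to the right so that the sprung lid lifts. Do not force the latch, leave the wheels on the code, and leave the things lying around the chest where they are.

Things in the scene. Friction and masses are not known exactly. Their poses are not given: they have to be found in the camera images.
- chest: blue steel tool chest fixed to the bench, 345 mm deep (x), 340 mm wide (y). Origin on the bench under the middle wheel; x to its back, y to its left seen from the robot, z up. Its flat lock strip (x -55 to 44 mm, top 110 mm high) carries three thumbwheels and a slide latch; the lid lies flush behind. Readings err about 1 mm, too much to set the pressure on a wheel: go by the force felt
- left_top (a point): nominal top of the left thumbwheel (chest x = 0, y = +42 mm): 122 mm above the bench, 12 above the strip. The true rim is up to 3 mm higher or lower, differently on each wheel, and no reading shows it: feel for it. Black rubber rim, 50 mm diameter, 18 mm wide, white digits, axle along chest y, sprung: sinks 1 mm at 20 N. 10 to 13 N on top rolls it; less slips, over 15 N is too hard
- mid_top (a point): nominal top of the middle thumbwheel (chest x = 0, y = 0 mm): 122 mm above the bench, 12 above the strip. The true rim is up to 3 mm higher or lower, differently on each wheel, and no reading shows it: feel for it. Black rubber rim, 50 mm diameter, 18 mm wide, white digits, axle along chest y, sprung: sinks 1 mm at 20 N. 10 to 13 N on top rolls it; less slips, over 15 N is too hard
- right_top (a point): nominal top of the right thumbwheel (chest x = 0, y = -42 mm): 122 mm above the bench, 12 above the strip. The true rim is up to 3 mm higher or lower, differently on each wheel, and no reading shows it: feel for it. Black rubber rim, 50 mm diameter, 18 mm wide, white digits, axle along chest y, sprung: sinks 1 mm at 20 N. 10 to 13 N on top rolls it; less slips, over 15 N is too hard
- wheel_left (a joint): turn of the left thumbwheel in rad: 0 with digit 0 on top, pi/5 per digit, may run past a full turn; grows as the wheel's top is rolled away from the robot (chest +x), which brings up the next higher digit. Code digit 4 = 2.513. A sprung ball clicks it onto each digit: about 0.11 N m (4.5 N along its rim) lifts it out, past half way it snaps to the next.
- wheel_mid (a joint): turn of the middle thumbwheel in rad: 0 with digit 0 on top, pi/5 per digit, may run past a full turn; grows as the wheel's top is rolled away from the robot (chest +x), which brings up the next higher digit. Code digit 7 = 4.398. A sprung ball clicks it onto each digit: about 0.11 N m (4.5 N along its rim) lifts it out, past half way it snaps to the next.
- wheel_right (a joint): turn of the right thumbwheel in rad: 0 with digit 0 on top, pi/5 per digit, may run past a full turn; grows as the wheel's top is rolled away from the robot (chest +x), which brings up the next higher digit. Code digit 2 = 1.257. A sprung ball clicks it onto each digit: about 0.11 N m (4.5 N along its rim) lifts it out, past half way it snaps to the next.
- latch (a joint): slide latch of the lock, in m: 0 shut, 0.022 fully drawn. It slides sideways towards the chest's -y (right seen from the robot), away from the wheels, against about 2 N of friction, and stays where it is left. Unless all three wheels are on the code it goes only 2 mm and stops dead.
- latch_knob (a point): centre of the top of the latch's upright thumb piece, a dark steel block 26 mm (chest x) by 14 mm (chest y), standing from 4 to 22 mm above the strip; this point is 132 mm above the bench, at chest x = 0, y = -125 mm when shut, and moves with the latch. From its foot a tongue 14 mm wide, up to 9 mm above the strip, runs 47 mm towards the lid
- lid_edge (a point): middle of the lid's front edge (chest x = 54 mm, y = -30 mm), 110.5 mm above the bench while shut. The lid hinges at the chest's back; a steel strap on this edge lies under the tongue of the latch. With the latch drawn (over 14 mm) the sprung lid lifts by itself until this edge is about 139 mm above the bench, and stays
- socket: steel socket, 25 mm diameter, 34 mm tall, standing on the lock strip left of the wheels; origin under its centre
- tape_measure: grey tape measure, 66 x 36 x 58 mm, standing left of the chest; origin under its centre
- screwdriver: screwdriver with blue handle, 200 mm long, lying in front of the chest; origin at its middle
- wrench: steel open-ended wrench, 190 mm long, lying in front of the right side of the chest; origin at its middle
- screw_jar: clear jar with blue cap, 64 mm diameter, 85 mm tall, left of the chest; origin under its centre
- tape_roll: roll of green masking tape, 104 mm diameter, 24 mm high, lying flat right of the chest; origin under its centre
- spring_clamp: black spring clamp, 150 mm long, 24 mm high, lying left of the chest; origin near its pivot

How it is judged:
By the outcome, as a careful person would: the job done as asked, in the order asked, and still so for the second after the job is handed in, with the robot touching nothing.
It also fails if it takes over 72 s, if anything falls off the work surface, if the arm or the gripper's body presses on something with over 40 N, if the wrist force passes 120 N, or if a joint passes its speed limit or range.

## Working session

There is one attempt and no reset: what is moved stays moved. The work goes in short steps, Python scripts to look and compute and a shell command to move; the robot and the scene stay as the last step left them, time stands still between calls to the robot, and variables do not carry over. Pictures are saved under pics/ and viewed, at most 10 in all, crops included, and the job is handed in when it is done.

```bash
mkdir -p pics
cat > h.py <<'E'
import numpy as np, cv2
from bench import arm, viewer
def cal(n):
    c=viewer.get_calibration(n); R=cv2.Rodrigues(np.array(c["rvec"],float))[0]; return np.array(c["K"]),R,np.array(c["tvec"],float).ravel()
def ray(n,u,v,z,c=None):
    K,R,t=c or cal(n); o=-R.T@t; d=R.T@np.linalg.inv(K)@np.array([u,v,1.]); return o+d*(z-o[2])/d[2]
def proj(n,P,c=None):
    K,R,t=c or cal(n); q=K@(R@np.array(P,float)+t); return q[:2]/q[2]
def cloud(n,dep,c=None):
    K,R,t=c or cal(n); v,u=np.indices(dep.shape); r=np.stack([u,v,np.ones_like(u)],-1)@np.linalg.inv(K).T
    return (r*dep[...,None]-t)@R
E
python3 - <<'E'
from h import *
print(arm.read_state())
for n in("top","scene"):
    p,d=viewer.get_image(n); cv2.imwrite(f"pics/{n}1.png",p); np.save(n+"1.npy",d); K,R,t=cal(n); print(n,-R.T@t,K[0,0])
E
```

```text
{'clock': 0.0, 'joints': array([ 1.45762921e+00,  3.85595693e-01,  6.58015775e-03, -5.35466917e-04,
       -1.19401198e+00, -2.58611809e-01]), 'joint_vel': array([-0.00147154,  0.00016504,  0.00027131,  0.00102199, -0.00011046,
       -0.00038945]), 'joint_efforts': array([-2.27984950e-03, -3.92287409e+01,  1.88402170e+01,  4.18610036e+00,
       -4.58091396e-03, -3.20519526e-06]), 'position': array([226.79631781, 581.74392643, 230.17469396]), 'ee_rot': array([ 9.82753344e-01, -1.84917706e-01, -1.67127690e-04,  1.13072671e-03]), 'contact_force': array([ 0.77500714, -0.24429576, -0.96805011]), 'wrist_torque': array([-0.02875001,  0.04157668,  0.00663764]), 'grasp_force': 0.0, 'gripper_width': 85.20779781949693}
top [ 503.04403756   92.29588432 1195.05236594] 446.70282096840435
scene [1164.10986278  382.84378976  817.14005441] 353.70299604532806
```

View pics/top1.png

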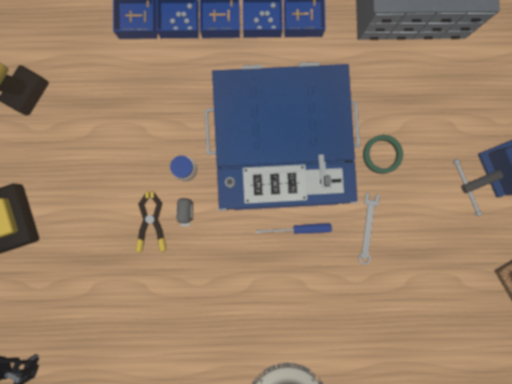

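View pics/scene1.png

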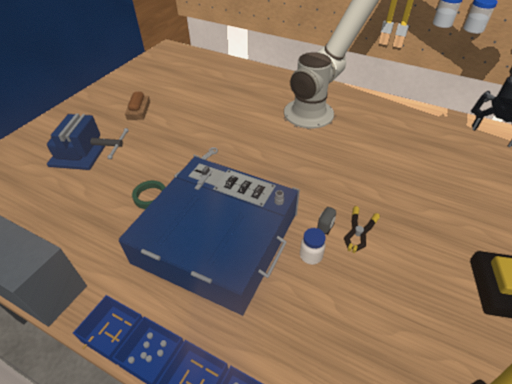

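The top view shows the chest's light lock plate at about (243–343, 165–202). The three wheels are near (257,184), (275,184) and (292,184), the latch knob is near (326,182), and the socket is at (230,183). The scene view agrees, with the wheels near (231–258, 181–191).

Run:
```python
from h import *
for n,box in(("top",(160,208,240,350)),("scene",(160,215,185,290))):
    p=cv2.imread(f"pics/{n}1.png"); d=np.load(n+"1.npy"); a,b,c,e=box
    m=np.zeros(p.shape[:2],np.uint8); m[a:b,c:e]=(p[a:b,c:e].max(2)<60)
    k,l,s,ct=cv2.connectedComponentsWithStats(m)
    for i in range(1,k):
        if s[i,4]>15: print(n,ct[i],s[i],ray(n,*ct[i],122).round(1),np.median(d[l==i]))
p=cv2.imread("pics/top1.png")
m=(cv2.inRange(cv2.cvtColor(p,cv2.COLOR_BGR2HSV),(100,120,40),(130,255,255)))
m[:50]=0;m[:,:205]=0;m[:,362:]=0;m[212:]=0
c=max(cv2.findContours(m,0,2)[0],key=cv2.contourArea); r=cv2.minAreaRect(c); print(r)
bx=cv2.boxPoints(r); print([ray("top",*q,110).round(0) for q in bx])
K,R,t=cal("wrist"); st=arm.read_state()
from scipy.spatial.transform import Rotation as Ro
T=Ro.from_quat(st["ee_rot"]).as_matrix(); print("cam in tool",T.T@(-R.T@t-st["position"]),"\n",(T.T@R.T).round(3),K)
print("tool axes\n",T.round(3))
```

```text
scene [231.24 182.04] [225 178  12  11  50] [583.2  -8.2 122. ] 986.5327
scene [244.2826087  187.73913043] [238 182  13  12  46] [585.8  34.7 122. ] 974.49585
scene [258.34375 192.46875] [252 187  12  11  32] [583.9  77.1 122. ] 964.10767
((283.1289978027344, 127.74974060058594), (118.688720703125, 134.2692413330078), 86.3086166381836)
[array([848., 175., 110.]), array([ 866., -157.,  110.]), array([ 572., -168.,  110.]), array([556., 160., 110.])]
cam in tool [  79.13865279    0.38567984 -142.80417712] 
 [[ 0.    -0.952 -0.307]
 [ 1.    -0.     0.001]
 [-0.001 -0.307  0.952]] [[300.33059437   0.         255.27009522]
 [  0.         300.33059437 190.47355255]
 [  0.           0.           1.        ]]
tool axes
 [[ 0.932 -0.363 -0.001]
 [-0.363 -0.932 -0.002]
 [ 0.     0.002 -1.   ]]
```

The manual's scale: shifts go in shares of 800 mm and turns go in shares of 2 rad. Converting my numbers, 360 mm / 800 = 0.45, 272 mm / 800 = 0.34, -0.42 rad / 2 = -0.21.

```bash
echo '[{"xyz": [0.45, 0.34, 0.0375], "rot": [0, 0, -0.21]}, {"xyz": [0.45, 0.34, 0.0375], "rot": [0, 0, -0.21]}, {"xyz": [0.45, 0.34, 0.0375], "rot": [0, 0, -0.21]}, {"xyz": [0.45, 0.34, 0.0375], "rot": [0, 0, -0.21]}, {"xyz": [0.45, 0.34, 0.0375], "rot": [0, 0, -0.21]}, {"xyz": [0.45, 0.34, 0.0375], "rot": [0, 0, -0.21]}, {"xyz": [0.45, 0.34, 0.0375], "rot": [0, 0, -0.21]}, {"xyz": [0.45, 0.34, 0.0375], "rot": [0, 0, -0.21]}, {"xyz": [0.45, 0.34, 0.0375], "rot": [0, 0, -0.21]}, {"xyz": [0.45, 0.34, 0.0375], "rot": [0, 0, -0.21]}]' | python3 -m jog 0
echo '[{"xyz": [0.115, 0.2125, 0.0438]}, {"xyz": [0.115, 0.2125, 0.0438]}, {"xyz": [0.115, 0.2125, 0.0438]}, {"xyz": [0.115, 0.2125, 0.0438]}, {"xyz": [0.115, 0.2125, 0.0438]}, {"xyz": [0.115, 0.2125, 0.0438]}, {"xyz": [0.115, 0.2125, 0.0438]}]' | python3 -m jog
python3 - <<'E'
from h import *
print(arm.read_state()["position"])
c=cal("wrist"); p,d=viewer.get_image("wrist"); cv2.imwrite("pics/w1r.png",p); np.save("w1.npy",d); np.savez("w1c.npz",K=c[0],R=c[1],t=c[2])
cv2.imwrite("pics/w1.png",cv2.resize(p,(768,576),interpolation=cv2.INTER_CUBIC))
E
```

```text
clock: 1.1
position: [464.7, 193.5, 200.4]
ee_rot: [1.0, 0.021, -0.001, 0.001]
contact_force: [-0.4, 0.3, -0.1]
gripper_width: 0.2
grasp_force: 0.0
clock: 1.8
position: [563.3, 33.6, 166.3]
ee_rot: [1.0, 0.025, -0.0, -0.0]
contact_force: [-0.3, -0.0, 0.5]
gripper_width: 0.2
grasp_force: 0.0
[563.34102352  33.56639006 166.31835944]
```

View pics/w1.png

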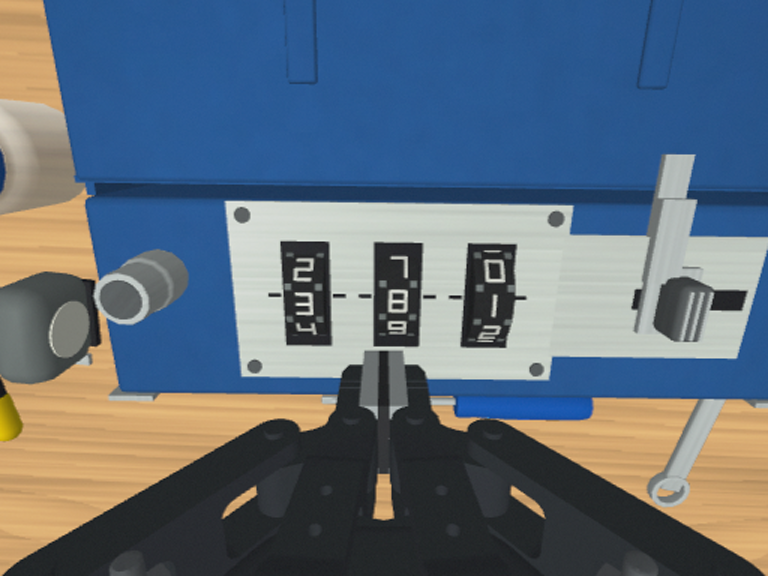

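The wrist view shows 3, 8 and 1 on top, at about (303,303), (398,301) and (491,306) in the enlarged picture. The index dashes are on row ~297 and the knob is near (690,310). That means left +1 (away from the robot), middle −1 (towards it) and right +1 (away).

Run:
```python
from h import *
z=np.load("w1c.npz"); c=(z["K"],z["R"],z["t"]); d=np.load("w1.npy"); P=cloud("wrist",d,c); p=cv2.imread("pics/w1r.png")
m=np.zeros(d.shape,np.uint8); m[160:232,180:350]=p[160:232,180:350].max(2)<70
m=cv2.morphologyEx(m,cv2.MORPH_CLOSE,np.ones((9,9))); m=cv2.morphologyEx(m,cv2.MORPH_OPEN,np.ones((7,7)))
W=[]
for q in cv2.findContours(m,0,2)[0]:
    r=cv2.boundingRect(q)
    if cv2.contourArea(q)<600: continue
    u=r[0]+r[2]/2; pts=P[r[1]:r[1]+r[3],r[0]:r[0]+r[2]].reshape(-1,3)
    a=pts[pts[:,2]>pts[:,2].max()-4]; W.append(a.mean(0)); print(r,"zmax",np.percentile(pts[:,2],97).round(1),"top centre",a.mean(0).round(1),"ray",ray("wrist",u,203,122,c).round(1))
for u,v in((273,295),(340,296),(455,298),(520,299)): print("dash",ray("wrist",u/1.5,v/1.5,110,c).round(1),P[int(v/1.5),int(u/1.5)].round(1))
# plate corners screws / strip
print("strip depth z",np.median(P[150:158,200:340,2]))
k=P[180:232,425:485].reshape(-1,3); t=k[(k[:,2]>127)]; print("knob top",len(t),t.mean(0).round(1),t.min(0).round(1),t.max(0).round(1))
# lid front edge line
for u in (100,250,400): 
    print("lid edge ray110.5",ray("wrist",u,{100:181/1.5,250:186/1.5,400:189/1.5}[u],110.5,c).round(1))
# two-view: wrist vs scene triangulation of wheels
cs=cal("scene")
for uw,us in(((306/1.5,203),(258.3,192.5)),((398/1.5,203),(244.3,187.7)),((491/1.5,203),(231.2,182))):
    X=cv2.triangulatePoints(c[0]@np.c_[c[1],c[2]],cs[0]@np.c_[cs[1],cs[2]],np.array(uw,float),np.array(us,float)); print("tri",(X[:3]/X[3]).ravel().round(1))
```

```text
(308, 163, 35, 68) zmax 125.0 top centre [642.2  36.9 309.1] ray [575.5 -13.2 122. ]
(250, 162, 31, 69) zmax 120.9 top centre [642.2  36.9 309.1] ray [573.5  26.6 122. ]
(188, 161, 32, 69) zmax 121.4 top centre [642.2  36.9 309.1] ray [571.5  67.4 122. ]
dash [571.   84.7 110. ] [572.   84.4 111.4]
dash [572.   53.4 110. ] [572.9  53.7 111.9]
dash [ 5.737e+02 -4.000e-01  1.100e+02] [574.3  -0.  110.6]
dash [574.7 -30.9 110. ] [575.5 -29.8 111.8]
strip depth z 111.054546999002
knob top 972 [580.9 -93.2 135.2] [ 566.2 -104.1  127. ] [642.2  36.9 309.1]
lid edge ray110.5 [620.6 136.2 110.5]
lid edge ray110.5 [623.3  39.3 110.5]
lid edge ray110.5 [626.8 -58.1 110.5]
tri [566.2  69.2 102.6]
tri [566.7  24.5 100.4]
tri [569.1 -18.4 105. ]
```

Run:
```python
from h import *
z=np.load("w1c.npz"); c=(z["K"],z["R"],z["t"]); P=cloud("wrist",np.load("w1.npy"),c)
for n in("top","scene"):
    p=cv2.imread(f"pics/{n}1.png"); P2=cloud(n,np.load(n+"1.npy"))
    if n=="top": o=p[155:212,215:360]; s=5
    else: o=p[155:215,180:300]; s=6
    o=cv2.resize(o,None,fx=s,fy=s,interpolation=cv2.INTER_CUBIC)
    for y in (-42,0,42):
        yw=.032; w=np.array([572.8,26.7,122])+[-y*np.sin(yw),y*np.cos(yw),0]
        u=proj(n,w); print(n,y,u.round(1),P2[int(round(u[1])),int(round(u[0]))].round(1))
        q=((u-np.array((215,155) if n=="top" else (180,155)))+.5)*s; cv2.circle(o,tuple(int(x) for x in q),3,(0,0,255),-1)
    cv2.imwrite(f"pics/{n}2.png",o)
a=cv2.imread("pics/top2.png"); b=cv2.imread("pics/scene2.png"); W=max(a.shape[1],b.shape[1]); pad=lambda i:cv2.copyMakeBorder(i,0,0,0,W-i.shape[1],0)
o=np.vstack([pad(a),pad(b)]); print(o.shape); cv2.imwrite("pics/c2.png",cv2.resize(o,None,fx=.88,fy=.88) )
```

```text
top -42 [292.2 182.3] [574.6 -14.2 127.3]
top 0 [274.8 183.2] [573.1  26.4 123.7]
top 42 [257.4 184. ] [571.5  69.7 122.3]
scene -42 [230.7 179.2] [575.7 -13.2 125.1]
scene 0 [244.  183.8] [573.1  26.7 121.4]
scene 42 [257.7 188.5] [569.2  68.4 121.7]
(645, 725, 3)
```

View pics/c2.png

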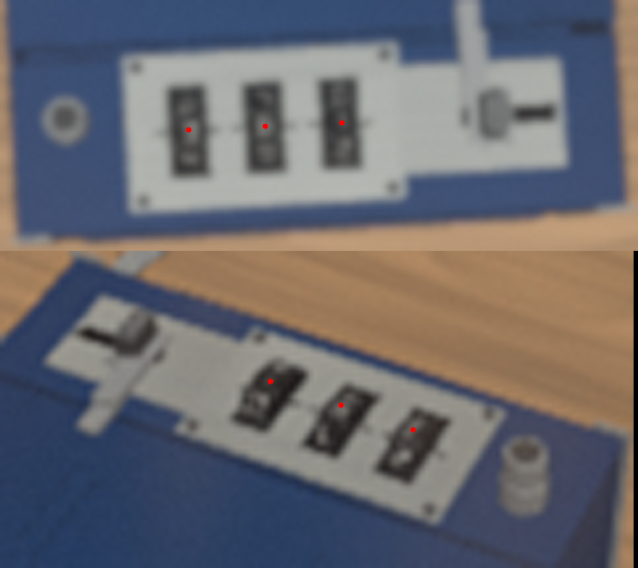

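The red dots, projected from the wrist fix, land on the three wheel tops in both the top and scene views. The fix is middle wheel (572.8, 26.7) with yaw 0.032. Next I go above the left wheel, 8 mm towards the robot, and feel for the rim.

```bash
cat > chk.py <<'E'
import sys
from bench import arm
s=arm.read_state(); f=s["contact_force"]; print("F",f.round(1),"p",s["position"].round(2)); sys.exit(int(f[2]>float(sys.argv[1])))
E
echo '[{"xyz": [0.0025, -0.0438, 0.025], "rot": [0, 0, 0.009]}, {"xyz": [0.0025, -0.0438, 0.0425], "rot": [0, 0, 0.009]}, {"xyz": [0.0025, -0.0438, 0.045], "rot": [0, 0, 0.009]}, {"xyz": [0.0025, -0.0438, 0.045], "rot": [0, 0, 0.009]}, {"xyz": [0.0025, -0.0438, 0.045], "rot": [0, 0, 0.009]}]' | python3 -m jog | tr '\n' ' '
python3 chk.py 3 && echo '[{"xyz": [0, 0, 0.0013]}, {"xyz": [0, 0, 0.0025]}, {"xyz": [0, 0, 0.0025]}]' | python3 -m jog >/dev/null && python3 chk.py 3
```

```text
clock: 2.35 position: [564.4, 68.2, 131.4] ee_rot: [1.0, 0.016, 0.001, -0.0] contact_force: [0.4, -0.2, 0.8] gripper_width: -0.1 grasp_force: 0.0 F [ 0.4 -0.2  0.8] p [564.42  68.19 131.41]
F [0.3 0.4 0.7] p [564.04  67.52 128.5 ]
```

To row units: 1 mm / 800 = 0.0013, 0.5 mm / 800 = 0.0006.

```bash
echo '[{"xyz": [0, 0, 0.0006]}, {"xyz": [0, 0, 0.0013]}]' | python3 -m jog >/dev/null; python3 chk.py 3 && 
echo '[{"xyz": [0, 0, 0.0005]}, {"xyz": [0, 0, 0.0005]}]' | python3 -m jog >/dev/null && python3 chk.py 3 && 
echo '[{"xyz": [0, 0, 0.0005]}, {"xyz": [0, 0, 0.0005]}]' | python3 -m jog >/dev/null && python3 chk.py 3 && 
echo '[{"xyz": [0, 0, 0.0005]}, {"xyz": [0, 0, 0.0005]}]' | python3 -m jog >/dev/null && python3 chk.py 3 && 
echo '[{"xyz": [0, 0, 0.0005]}, {"xyz": [0, 0, 0.0005]}]' | python3 -m jog >/dev/null && python3 chk.py 3 && 
echo '[{"xyz": [0, 0, 0.0005]}, {"xyz": [0, 0, 0.0005]}]' | python3 -m jog >/dev/null && python3 chk.py 3 && 
echo '[{"xyz": [0, 0, 0.0005]}, {"xyz": [0, 0, 0.0005]}]' | python3 -m jog >/dev/null && python3 chk.py 3 && 
echo '[{"xyz": [0, 0, 0.0005]}, {"xyz": [0, 0, 0.0005]}]' | python3 -m jog >/dev/null && python3 chk.py 3 && 
echo '[{"xyz": [0, 0, 0.0005]}, {"xyz": [0, 0, 0.0005]}]' | python3 -m jog >/dev/null && python3 chk.py 3 && 
echo '[{"xyz": [0, 0, 0.0005]}, {"xyz": [0, 0, 0.0005]}]' | python3 -m jog >/dev/null && python3 chk.py 3
```

```text
F [-1.  -0.1  0.3] p [564.07  67.65 127.35]
F [-0.3  0.3  0.2] p [563.99  67.73 126.81]
F [ 1.  -0.4 -0.2] p [563.99  67.79 126.45]
F [ 0.7  0.3 -0.6] p [563.98  67.78 126.05]
F [-0.2 -1.2 -0. ] p [563.99  67.76 125.67]
F [ 0.5 -0.9 -0.2] p [563.97  67.77 125.24]
F [-0.6 -0.3 -0.1] p [563.95  67.78 124.84]
F [ 0.3  0.1 -0.7] p [563.97  67.77 124.47]
F [ 0.6 -0.1  0.2] p [563.97  67.75 124.06]
F [-0.9  0.7 -0. ] p [563.97  67.75 123.65]
```

To row units: 0.4 mm / 800 = 0.0005.

```bash
echo '[{"xyz": [0, 0, 0.0005]}, {"xyz": [0, 0, 0.0005]}]' | python3 -m jog >/dev/null && python3 chk.py 3 && 
echo '[{"xyz": [0, 0, 0.0005]}, {"xyz": [0, 0, 0.0005]}]' | python3 -m jog >/dev/null && python3 chk.py 3 && 
echo '[{"xyz": [0, 0, 0.0005]}, {"xyz": [0, 0, 0.0005]}]' | python3 -m jog >/dev/null && python3 chk.py 3 && 
echo '[{"xyz": [0, 0, 0.0005]}, {"xyz": [0, 0, 0.0005]}]' | python3 -m jog >/dev/null && python3 chk.py 3 && 
echo '[{"xyz": [0, 0, 0.0005]}, {"xyz": [0, 0, 0.0005]}]' | python3 -m jog >/dev/null && python3 chk.py 3 && 
echo '[{"xyz": [0, 0, 0.0005]}, {"xyz": [0, 0, 0.0005]}]' | python3 -m jog >/dev/null && python3 chk.py 3 && 
echo '[{"xyz": [0, 0, 0.0005]}, {"xyz": [0, 0, 0.0005]}]' | python3 -m jog >/dev/null && python3 chk.py 3 && 
echo '[{"xyz": [0, 0, 0.0005]}, {"xyz": [0, 0, 0.0005]}]' | python3 -m jog >/dev/null && python3 chk.py 3 && 
echo '[{"xyz": [0, 0, 0.0005]}, {"xyz": [0, 0, 0.0005]}]' | python3 -m jog >/dev/null && python3 chk.py 3 && 
echo '[{"xyz": [0, 0, 0.0005]}, {"xyz": [0, 0, 0.0005]}]' | python3 -m jog >/dev/null && python3 chk.py 3
```

```text
F [-0.1 -0.4  0.3] p [563.98  67.77 123.25]
F [-0.  -0.2 -0.3] p [563.97  67.76 122.84]
F [-0.4 -0.3  0.8] p [563.97  67.76 122.46]
F [ 0.1  0.1 -0.7] p [563.97  67.76 122.03]
F [-0.  -0.3  0.4] p [563.96  67.77 121.65]
F [-0.2 -0.3  0.5] p [563.98  67.75 121.27]
F [-0.6 -0.2  1.1] p [564.04  67.77 120.93]
F [0.3 0.  1.6] p [564.27  67.8  120.79]
F [0.5 0.2 3.3] p [564.44  67.82 120.62]
```

To row units: 0.4 mm / 800 = 0.0005.

```bash
echo '[{"xyz": [0, 0, 0.0005]}, {"xyz": [0, 0, 0.0005]}]' | python3 -m jog >/dev/null && python3 chk.py 8.5 && 
echo '[{"xyz": [0, 0, 0.0005]}, {"xyz": [0, 0, 0.0005]}]' | python3 -m jog >/dev/null && python3 chk.py 8.5 && 
echo '[{"xyz": [0, 0, 0.0005]}, {"xyz": [0, 0, 0.0005]}]' | python3 -m jog >/dev/null && python3 chk.py 8.5 && 
echo '[{"xyz": [0, 0, 0.0005]}, {"xyz": [0, 0, 0.0005]}]' | python3 -m jog >/dev/null && python3 chk.py 8.5
```

```text
F [-0.2 -0.4  5.5] p [564.57  67.86 120.49]
F [-0.9 -1.2  6.9] p [564.66  67.84 120.39]
F [-0.8 -0.6  6.8] p [564.83  67.83 120.29]
F [-1.1 -1.   9. ] p [565.    67.87 120.24]
```

To row units: 0.6 mm / 800 = 0.0008.

```bash
echo '[{"xyz": [0, 0, 0.0008]}, {"xyz": [0, 0, 0.0008]}]' | python3 -m jog >/dev/null && python3 chk.py 14 && 
echo '[{"xyz": [0.0013, 0, 0]}, {"xyz": [0.0025, 0, 0]}, {"xyz": [0.0038, 0, 0]}]' | python3 -m jog >/dev/null && python3 chk.py 14
```

```text
F [-1.8 -0.1 10.6] p [565.19  67.85 120.07]
F [-4.8  0.1 12.2] p [567.11  67.84 120.03]
```

To row units: 2 mm / 800 = 0.0025, 1 mm / 800 = 0.0013.

```bash
echo '[{"xyz": [0.0013, 0, 0]}, {"xyz": [0.0025, 0, 0]}]' | python3 -m jog >/dev/null && python3 chk.py 13.5 && 
echo '[{"xyz": [0.0013, 0, 0]}, {"xyz": [0.0025, 0, 0]}]' | python3 -m jog >/dev/null && python3 chk.py 13.5 && 
echo '[{"xyz": [0.0013, 0, 0]}, {"xyz": [0.0025, 0, 0]}]' | python3 -m jog >/dev/null && python3 chk.py 13.5
```

```text
F [-2.7 -0.6 10.6] p [569.67  67.98 120.11]
F [-1.  -0.4 11.1] p [572.25  68.11 120.13]
F [ 0.5 -1.2  9.9] p [574.86  68.25 120.23]
```

To row units: 2 mm / 800 = 0.0025, 1 mm / 800 = 0.0013.

```bash
echo '[{"xyz": [0.0013, 0, 0.0004]}, {"xyz": [0.0025, 0, 0.0004]}]' | python3 -m jog >/dev/null && python3 chk.py 13.5 && 
echo '[{"xyz": [0.0013, 0, 0]}, {"xyz": [0.0025, 0, 0]}]' | python3 -m jog >/dev/null && python3 chk.py 13.5; 
echo '[{"xyz": [0, 0, -0.0025]}, {"xyz": [0, 0, -0.0075]}, {"xyz": [-0.0175, 0, -0.055]}, {"xyz": [-0.035, 0.0525, -0.055]}, {"xyz": [-0.035, 0.0525, -0.055]}, {"xyz": [-0.035, 0.0525, -0.055]}]' | python3 -m jog | tr '\n' ' '
python3 - <<'E'
from h import *
p,d=viewer.get_image("wrist"); cv2.imwrite("pics/w2.png",cv2.resize(p[120:260,150:370],None,fx=3,fy=3,interpolation=cv2.INTER_CUBIC))
E
```

```text
F [ 1.4 -1.5  8.2] p [577.7   68.39 120.25]
F [-0.2 -0.1 10.4] p [579.15  68.37 120.12]
clock: 9.35 position: [549.4, 24.7, 161.1] ee_rot: [1.0, 0.014, -0.001, -0.0] contact_force: [0.6, 0.2, -1.1] gripper_width: -0.5 grasp_force: 0.0
```

View pics/w2.png

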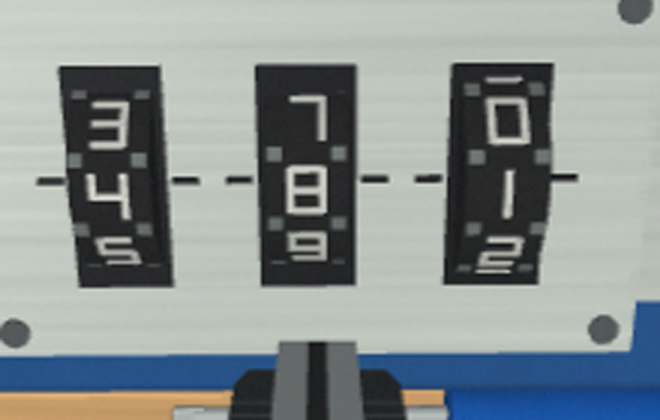

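The left wheel now shows 4 on its dash line at (107,197) in the crop, with the middle still on 8 and the right on 1. Next is the middle wheel, starting 8 mm beyond the top and rolling towards the robot.

To row units: 34 mm / 800 = 0.0425, 31.5 mm / 800 = 0.0394.

```bash
echo '[{"xyz": [0.0394, -0.0016, 0.025]}, {"xyz": [0.0394, -0.0016, 0.04]}, {"xyz": [0.0394, -0.0016, 0.0425]}, {"xyz": [0.0394, -0.0016, 0.0425]}, {"xyz": [0.0394, -0.0016, 0.0425]}]' | python3 -m jog >/dev/null; python3 chk.py 3 && 
echo '[{"xyz": [0, 0, 0.0008]}, {"xyz": [0, 0, 0.0008]}]' | python3 -m jog >/dev/null && python3 chk.py 3 && 
echo '[{"xyz": [0, 0, 0.0008]}, {"xyz": [0, 0, 0.0008]}]' | python3 -m jog >/dev/null && python3 chk.py 3 && 
echo '[{"xyz": [0, 0, 0.0008]}, {"xyz": [0, 0, 0.0008]}]' | python3 -m jog >/dev/null && python3 chk.py 3 && 
echo '[{"xyz": [0, 0, 0.0008]}, {"xyz": [0, 0, 0.0008]}]' | python3 -m jog >/dev/null && python3 chk.py 3 && 
echo '[{"xyz": [0, 0, 0.0008]}, {"xyz": [0, 0, 0.0008]}]' | python3 -m jog >/dev/null && python3 chk.py 3 && 
echo '[{"xyz": [0, 0, 0.0008]}, {"xyz": [0, 0, 0.0008]}]' | python3 -m jog >/dev/null && python3 chk.py 3 && 
echo '[{"xyz": [0, 0, 0.0008]}, {"xyz": [0, 0, 0.0008]}]' | python3 -m jog >/dev/null && python3 chk.py 3 && 
echo '[{"xyz": [0, 0, 0.0008]}, {"xyz": [0, 0, 0.0008]}]' | python3 -m jog >/dev/null && python3 chk.py 3 && 
echo '[{"xyz": [0, 0, 0.0008]}, {"xyz": [0, 0, 0.0008]}]' | python3 -m jog >/dev/null && python3 chk.py 3 && 
echo '[{"xyz": [0, 0, 0.0008]}, {"xyz": [0, 0, 0.0008]}]' | python3 -m jog >/dev/null && python3 chk.py 3 && 
echo '[{"xyz": [0, 0, 0.0008]}, {"xyz": [0, 0, 0.0008]}]' | python3 -m jog >/dev/null && python3 chk.py 3
```

```text
F [-0.2  0.4 -0.5] p [581.6   27.85 128.03]
F [-0.8 -0.   0.2] p [581.75  27.73 127.74]
F [0.2 0.6 0.5] p [581.68  27.58 126.65]
F [-1.   0.4  0. ] p [581.67  27.57 125.74]
F [-0.4  0.3 -0.6] p [581.68  27.54 125.09]
F [ 0.5 -0.3  0.1] p [581.65  27.58 124.49]
F [ 0.2 -1.4 -0.5] p [581.68  27.59 123.93]
F [0.  0.5 0.7] p [581.67  27.59 123.32]
F [0.5 0.3 0.3] p [581.66  27.58 122.72]
F [0.1 0.4 0. ] p [581.67  27.61 122.12]
F [ 0.3 -0.2 -1.4] p [581.66  27.58 121.51]
F [-0.2  0.   0.3] p [581.65  27.58 120.91]
```

To row units: 0.5 mm / 800 = 0.0006.

```bash
echo '[{"xyz": [0, 0, 0.0006]}, {"xyz": [0, 0, 0.0006]}]' | python3 -m jog >/dev/null && python3 chk.py 9 && 
echo '[{"xyz": [0, 0, 0.0006]}, {"xyz": [0, 0, 0.0006]}]' | python3 -m jog >/dev/null && python3 chk.py 9 && 
echo '[{"xyz": [0, 0, 0.0006]}, {"xyz": [0, 0, 0.0006]}]' | python3 -m jog >/dev/null && python3 chk.py 9 && 
echo '[{"xyz": [0, 0, 0.0006]}, {"xyz": [0, 0, 0.0006]}]' | python3 -m jog >/dev/null && python3 chk.py 9 && 
echo '[{"xyz": [0, 0, 0.0006]}, {"xyz": [0, 0, 0.0006]}]' | python3 -m jog >/dev/null && python3 chk.py 9 && 
echo '[{"xyz": [0, 0, 0.0006]}, {"xyz": [0, 0, 0.0006]}]' | python3 -m jog >/dev/null && python3 chk.py 9 && 
echo '[{"xyz": [0, 0, 0.0006]}, {"xyz": [0, 0, 0.0006]}]' | python3 -m jog >/dev/null && python3 chk.py 9 && 
echo '[{"xyz": [0, 0, 0.0006]}, {"xyz": [0, 0, 0.0006]}]' | python3 -m jog >/dev/null && python3 chk.py 9
```

```text
F [ 0.6 -0.1  0. ] p [581.7   27.58 120.44]
F [ 0.2 -1.   1. ] p [581.89  27.61 120.17]
F [-0.8 -0.4  3.1] p [582.04  27.63 120.  ]
F [0.2 0.7 4.5] p [582.27  27.62 119.81]
F [-0.5  0.6  6. ] p [582.48  27.63 119.65]
F [-1.5 -0.2  6.9] p [582.68  27.65 119.54]
F [-1.   0.8  8.7] p [582.89  27.64 119.44]
F [-1.9 -0.1  9.7] p [583.06  27.63 119.29]
```

To row units: 0.4 mm / 800 = 0.0005.

```bash
echo '[{"xyz": [0, 0, 0.0005]}, {"xyz": [0, 0, 0.0005]}]' | python3 -m jog >/dev/null && python3 chk.py 13 && 
echo '[{"xyz": [-0.0013, 0, 0]}, {"xyz": [-0.0025, 0, 0]}]' | python3 -m jog >/dev/null && python3 chk.py 13 &&
echo '[{"xyz": [-0.0013, 0, 0]}, {"xyz": [-0.0025, 0, 0]}]' | python3 -m jog >/dev/null && python3 chk.py 13
```

```text
F [-1.6 -0.1 11.2] p [583.2   27.66 119.2 ]
F [ 0.6 -0.   9.1] p [582.36  27.73 119.41]
F [ 1.1 -0.7 10.4] p [580.68  27.65 119.5 ]
```

To row units: -2 mm / 800 = -0.0025, -1 mm / 800 = -0.0013.

```bash
echo '[{"xyz": [-0.0013, 0, 0.0005]}, {"xyz": [-0.0025, 0, 0.0005]}]' | python3 -m jog >/dev/null && python3 chk.py 13.3 && 
echo '[{"xyz": [-0.0013, 0, 0.0001]}, {"xyz": [-0.0025, 0, 0.0001]}]' | python3 -m jog >/dev/null && python3 chk.py 13.3
```

```text
F [ 3.3 -1.   8.9] p [579.76  27.68 119.57]
F [ 3.7 -2.5 10.8] p [578.43  27.65 119.56]
```

To row units: -2 mm / 800 = -0.0025, -1 mm / 800 = -0.0013.

```bash
echo '[{"xyz": [-0.0013, 0, 0.0004]}, {"xyz": [-0.0025, 0, 0.0004]}]' | python3 -m jog >/dev/null && python3 chk.py 13.3 && 
echo '[{"xyz": [-0.0013, 0, 0.0001]}, {"xyz": [-0.0025, 0, 0.0001]}]' | python3 -m jog >/dev/null && python3 chk.py 13.3  &&
echo '[{"xyz": [-0.0013, 0, 0.0001]}, {"xyz": [-0.0025, 0, 0.0001]}]' | python3 -m jog >/dev/null && python3 chk.py 13.3
```

```text
F [ 2.7 -1.5 10.7] p [576.1   27.56 119.43]
F [ 1.  -1.4 13. ] p [573.55  27.42 119.32]
F [-1.2 -1.2 13.5] p [571.07  27.3  119.25]
```

To row units: -2 mm / 800 = -0.0025, -0.5 mm / 800 = -0.0006.

```bash
echo '[{"xyz": [-0.0006, 0, -0.0006]}, {"xyz": [-0.0025, 0, -0.0006]}]' | python3 -m jog >/dev/null && python3 chk.py 13.3; 
echo '[{"xyz": [0, 0, -0.0025]}, {"xyz": [0, 0, -0.0075]}, {"xyz": [-0.0125, 0, -0.0313]}, {"xyz": [-0.0225, 0.0525, -0.055]}, {"xyz": [-0.0225, 0.0525, -0.055]}, {"xyz": [-0.0225, 0.0525, -0.055]}]' | python3 -m jog | tr '\n' ' '
python3 - <<'E'
from h import *
p,d=viewer.get_image("wrist"); cv2.imwrite("pics/w3.png",cv2.resize(p[120:260,110:350],None,fx=3,fy=3,interpolation=cv2.INTER_CUBIC))
E
```

```text
F [-1.2 -1.2 12.8] p [568.17  27.19 119.26]
clock: 16.1 position: [548.6, -15.9, 159.9] ee_rot: [1.0, 0.014, -0.0, -0.0] contact_force: [1.1, -0.4, -0.3] gripper_width: 0.2 grasp_force: 0.0
```

View pics/w3.png

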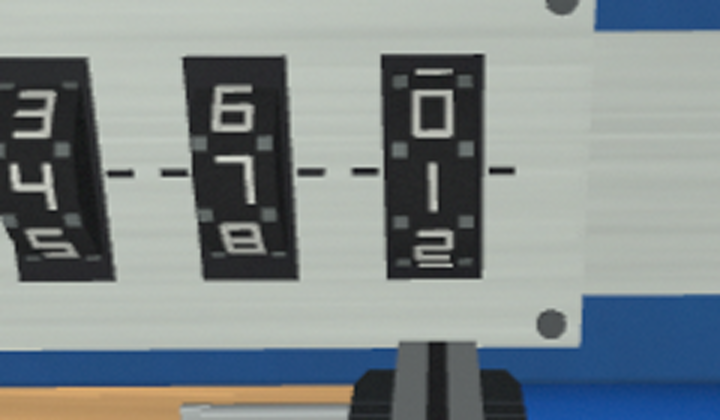

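The middle wheel now shows 7 on its dashes at (236,180), with the left on 4 and the right on 1 at (433,187). On to the right wheel.

To row units: 30 mm / 800 = 0.0375, 17.5 mm / 800 = 0.0219.

```bash
echo '[{"xyz": [0.0219, 0, 0.025]}, {"xyz": [0.0219, 0, 0.035]}, {"xyz": [0.0219, 0, 0.0375]}, {"xyz": [0.0219, 0, 0.0375]}, {"xyz": [0.0219, 0, 0.0375]}]' | python3 -m jog >/dev/null; python3 chk.py 3 && 
echo '[{"xyz": [0, 0, 0.0008]}, {"xyz": [0, 0, 0.0008]}]' | python3 -m jog >/dev/null && python3 chk.py 3 && 
echo '[{"xyz": [0, 0, 0.0008]}, {"xyz": [0, 0, 0.0008]}]' | python3 -m jog >/dev/null && python3 chk.py 3 && 
echo '[{"xyz": [0, 0, 0.0008]}, {"xyz": [0, 0, 0.0008]}]' | python3 -m jog >/dev/null && python3 chk.py 3 && 
echo '[{"xyz": [0, 0, 0.0008]}, {"xyz": [0, 0, 0.0008]}]' | python3 -m jog >/dev/null && python3 chk.py 3 && 
echo '[{"xyz": [0, 0, 0.0008]}, {"xyz": [0, 0, 0.0008]}]' | python3 -m jog >/dev/null && python3 chk.py 3 && 
echo '[{"xyz": [0, 0, 0.0008]}, {"xyz": [0, 0, 0.0008]}]' | python3 -m jog >/dev/null && python3 chk.py 3 && 
echo '[{"xyz": [0, 0, 0.0008]}, {"xyz": [0, 0, 0.0008]}]' | python3 -m jog >/dev/null && python3 chk.py 3 && 
echo '[{"xyz": [0, 0, 0.0008]}, {"xyz": [0, 0, 0.0008]}]' | python3 -m jog >/dev/null && python3 chk.py 3 && 
echo '[{"xyz": [0, 0, 0.0008]}, {"xyz": [0, 0, 0.0008]}]' | python3 -m jog >/dev/null && python3 chk.py 3 && 
echo '[{"xyz": [0, 0, 0.0008]}, {"xyz": [0, 0, 0.0008]}]' | python3 -m jog >/dev/null && python3 chk.py 3 && 
echo '[{"xyz": [0, 0, 0.0008]}, {"xyz": [0, 0, 0.0008]}]' | python3 -m jog >/dev/null && python3 chk.py 3
```

```text
F [ 0.5 -0.8 -0.4] p [566.39 -14.64 130.41]
F [0.3 0.3 0.6] p [566.53 -14.76 130.03]
F [-1.   0.1 -0. ] p [566.45 -14.94 129.04]
F [ 0.1 -0.4 -1.5] p [566.43 -14.92 128.22]
F [ 0.3 -0.2 -0.2] p [566.46 -14.92 127.6 ]
F [ 0.9  0.3 -0.3] p [566.46 -14.89 127.01]
F [-0.9  0.2 -0.2] p [566.44 -14.88 126.42]
F [ 0.2  0.7 -0.2] p [566.45 -14.91 125.82]
F [0.4 0.1 0.1] p [566.45 -14.89 125.22]
F [-0.   0.6 -0. ] p [566.47 -14.88 124.65]
F [ 0.1 -0.2  2.9] p [566.72 -14.9  124.45]
F [-0.6 -0.3  4. ] p [566.93 -14.89 124.22]
```

To row units: 0.5 mm / 800 = 0.0006.

```bash
echo '[{"xyz": [0, 0, 0.0006]}, {"xyz": [0, 0, 0.0006]}]' | python3 -m jog >/dev/null && python3 chk.py 9 && 
echo '[{"xyz": [0, 0, 0.0006]}, {"xyz": [0, 0, 0.0006]}]' | python3 -m jog >/dev/null && python3 chk.py 9 && 
echo '[{"xyz": [0, 0, 0.0006]}, {"xyz": [0, 0, 0.0006]}]' | python3 -m jog >/dev/null && python3 chk.py 10.3
```

```text
F [-1.7 -0.1  6.3] p [567.1  -14.88 124.04]
F [-1.8  0.4  7.7] p [567.31 -14.9  123.96]
F [-0.9  0.1  9.2] p [567.47 -14.9  123.87]
```

To row units: 0.4 mm / 800 = 0.0005.

```bash
echo '[{"xyz": [0, 0, 0.0005]}, {"xyz": [0, 0, 0.0005]}]' | python3 -m jog >/dev/null && python3 chk.py 13 && 
echo '[{"xyz": [0.0013, 0, 0]}, {"xyz": [0.0025, 0, 0]}]' | python3 -m jog >/dev/null && python3 chk.py 13.3 && 
echo '[{"xyz": [0.0013, 0, 0]}, {"xyz": [0.0025, 0, 0]}]' | python3 -m jog >/dev/null && python3 chk.py 13.3 && 
echo '[{"xyz": [0.0013, 0, 0]}, {"xyz": [0.0025, 0, 0]}]' | python3 -m jog >/dev/null && python3 chk.py 13.3
```

```text
F [-2.2 -0.3 10.5] p [567.57 -14.89 123.76]
F [-3.9  0.5 13.1] p [568.58 -14.94 123.64]
F [-2.2  1.2 10.7] p [571.2  -14.76 123.8 ]
F [-0.9  0.5 10.9] p [573.88 -14.63 123.84]
```

To row units: 2 mm / 800 = 0.0025, 1 mm / 800 = 0.0013.

```bash
echo '[{"xyz": [0.0013, 0, 0.0001]}, {"xyz": [0.0025, 0, 0.0001]}]' | python3 -m jog >/dev/null && python3 chk.py 13.3 && 
echo '[{"xyz": [0.0013, 0, 0.0004]}, {"xyz": [0.0025, 0, 0.0004]}]' | python3 -m jog >/dev/null && python3 chk.py 13.3 && 
echo '[{"xyz": [0.0013, 0, 0.0001]}, {"xyz": [0.0025, 0, 0.0001]}]' | python3 -m jog >/dev/null && python3 chk.py 13.3;
echo '[{"xyz": [0, 0, -0.0025]}, {"xyz": [0, 0, -0.0075]}, {"xyz": [-0.0175, 0, -0.0313]}, {"xyz": [-0.035, 0.0525, -0.05]}, {"xyz": [-0.035, 0.0525, -0.05]}, {"xyz": [-0.035, 0.0525, -0.05]}]' | python3 -m jog | tr '\n' ' '
python3 - <<'E'
from h import *
c=cal("wrist"); p,d=viewer.get_image("wrist"); np.save("w4.npy",d); np.savez("w4c.npz",K=c[0],R=c[1],t=c[2]); cv2.imwrite("pics/w4.png",cv2.resize(p[100:270,50:400],None,fx=2.2,fy=2.2,interpolation=cv2.INTER_CUBIC))
P=cloud("wrist",d,c); k=P[100:250,200:400].reshape(-1,3); k=k[(k[:,2]>130)&(k[:,2]<138)&(k[:,1]<-70)]
print("knob top",len(k),np.median(k,0).round(1),np.percentile(k,2,0).round(1),np.percentile(k,98,0).round(1))
E
```

```text
F [ 0.5 -0.6  8.3] p [576.65 -14.51 123.92]
F [ 1.  -0.4  9.3] p [579.57 -14.38 123.96]
F [-0.8 -0.3 10.8] p [581.13 -14.38 123.86]
clock: 21.45 position: [551.1, -57.9, 160.8] ee_rot: [1.0, 0.014, -0.0, -0.0] contact_force: [-0.3, -0.9, -0.5] gripper_width: 0.1 grasp_force: 0.0 knob top 864 [579.5 -97.4 132.4] [ 566.8 -104.   130.2] [590.7 -91.5 134.2]
```

View pics/w4.png

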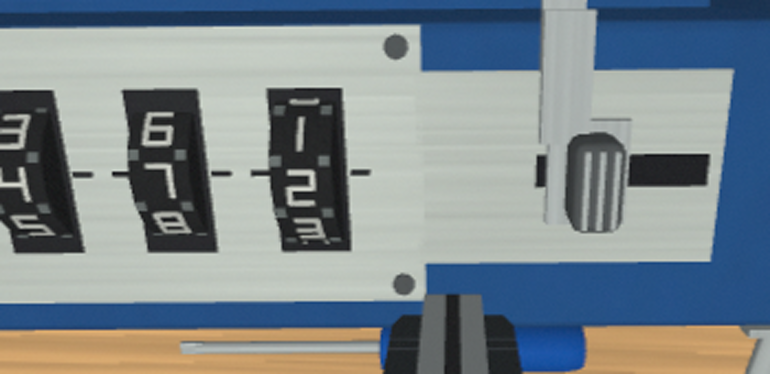

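All three wheels read 4-7-2, with the right wheel's 2 at (300,187). The knob top measures (579,-98,132), against an expected (577,-98,132). I place the closed fingers left of the knob and push right.

To row units: 38 mm / 800 = 0.0475, 25 mm / 800 = 0.0313.

```bash
echo '[{"xyz": [0.0313, 0.0063, 0]}, {"xyz": [0.0313, 0.0088, 0.025]}, {"xyz": [0.0313, 0.0088, 0.0475]}, {"xyz": [0.0313, 0.0088, 0.0475]}, {"xyz": [0.0313, 0.0088, 0.0475]}, {"xyz": [0.0313, 0.0088, 0.0475]}]' | python3 -m jog >/dev/null; python3 chk.py 5 &&
echo '[{"xyz": [0, 0.0038, 0]}, {"xyz": [0, 0.0075, 0]}, {"xyz": [0, 0.0113, 0]}, {"xyz": [0, 0.0113, 0]}]' | python3 -m jog >/dev/null && python3 chk.py 5 &&
echo '[{"xyz": [0, 0.0025, 0]}, {"xyz": [0, 0.005, 0]}, {"xyz": [0, 0.0075, 0]}, {"xyz": [0, 0.0075, 0]}]' | python3 -m jog >/dev/null && python3 chk.py 5 &&
echo '[{"xyz": [0, 0.0025, 0]}, {"xyz": [0, 0.005, 0]}, {"xyz": [0, 0.005, 0]}]' | python3 -m jog >/dev/null && python3 chk.py 5
```

```text
F [-0.4 -1.  -0.1] p [577.66 -63.19 123.83]
F [-0.2 -0.5 -0.7] p [577.29 -73.09 123.43]
F [-0.6  1.7  0.2] p [577.43 -78.51 123.07]
F [-0.1  2.1  0.5] p [577.58 -82.58 123.08]
```

To row units: 6 mm / 800 = 0.0075, 4 mm / 800 = 0.005.

```bash
f(){ python3 -c "
import sys;from bench import arm
s=arm.read_state();F=s['contact_force'];print(F.round(1),s['position'].round(1));sys.exit(int(abs(F[1])>5 or abs(F[2])>5 or abs(F[0])>5))"; }
echo '[{"xyz": [0, 0.0025, 0]}, {"xyz": [0, 0.005, 0]}, {"xyz": [0, 0.0075, 0]}]' | python3 -m jog >/dev/null && f &&
echo '[{"xyz": [0, 0.0025, 0]}, {"xyz": [0, 0.005, 0]}, {"xyz": [0, 0.0063, 0]}]' | python3 -m jog >/dev/null && f &&
echo '[{"xyz": [0, 0.0013, 0]}, {"xyz": [0, 0.0025, 0]}, {"xyz": [0, 0.0025, 0]}]' | python3 -m jog >/dev/null && f &&
echo '[{"xyz": [0, 0.0013, 0]}, {"xyz": [0, 0.0013, 0]}]' | python3 -m jog >/dev/null && f &&
echo '[{"xyz": [0, 0.0013, 0]}, {"xyz": [0, 0.0013, 0]}]' | python3 -m jog >/dev/null && f &&
echo '[{"xyz": [0, 0.0013, 0]}, {"xyz": [0, 0.0013, 0]}]' | python3 -m jog >/dev/null && f &&
echo '[{"xyz": [0, 0.0013, 0]}, {"xyz": [0, 0.0013, 0]}]' | python3 -m jog >/dev/null && f &&
echo '[{"xyz": [0, 0.0013, 0]}, {"xyz": [0, 0.0013, 0]}]' | python3 -m jog >/dev/null && f
```

```text
[-0.8  2.8  0.4] [577.8 -88.7 123.1]
[0.3 1.9 0.1] [578.  -94.  123.1]
[0.5 1.1 0.5] [578.  -95.8 123.2]
[ 0.5  1.3 -0.2] [578.  -96.7 123.2]
[0.5 1.3 0.2] [578.  -97.6 123.1]
[ 0.6  0.5 -0.3] [578.1 -98.7 123.1]
[ 0.9  2.  -0.8] [578.1 -99.7 123.1]
[-0.7  4.8  0.2] [ 578.2 -100.1  123.1]
```

The latch has reached its stop at 4.8 N. I back off, lift away and look.

To row units: -80 mm / 800 = -0.1, -50 mm / 800 = -0.0625.

```bash
echo '[{"xyz": [0, -0.0038, 0]}, {"xyz": [0, -0.015, 0]}, {"xyz": [0, -0.015, -0.0125]}, {"xyz": [0, -0.015, -0.0625]}, {"xyz": [-0.05, -0.015, -0.1]}, {"xyz": [-0.05, -0.015, -0.1]}, {"xyz": [-0.05, -0.015, -0.1]}, {"xyz": [-0.05, -0.015, -0.1]}, {"xyz": [-0.05, -0.015, -0.1]}]' | python3 -m jog |tr '\n' ' '
python3 - <<'E'
from h import *
c=cal("wrist"); p,d=viewer.get_image("wrist"); P=cloud("wrist",d,c); cv2.imwrite("pics/w5.png",p)
k=P.reshape(-1,3); k=k[(k[:,2]>129)&(k[:,2]<136)&(k[:,1]<-95)&(abs(k[:,0]-577)<15)]; print("knob",len(k),np.median(k,0).round(1))
q,d=viewer.get_image("top"); Q=cloud("top",d)
for y in (-60,-30,40): # lid edge chest x 60
    w=[572.8+62-y*.032,26.7+y+2,139]; u=proj("top",w).round().astype(int); print(Q[u[1],u[0]].round(1))
a=cv2.absdiff(q,cv2.imread("pics/top1.png")); cv2.imwrite("pics/t5.png",np.hstack([q[60:270,100:420]]*1+[a[60:270,100:420]]))
E
```

```text
clock: 26.0 position: [537.7, -89.8, 201.9] ee_rot: [1.0, 0.015, -0.001, 0.0] contact_force: [0.4, -0.7, -0.3] gripper_width: 0.1 grasp_force: 0.0 knob 659 [ 580.  -119.6  132.2]
[635.5 -31.  139.2]
[635.6  -2.2 141.8]
[634.6  69.  139.4]
```

View pics/w5.png

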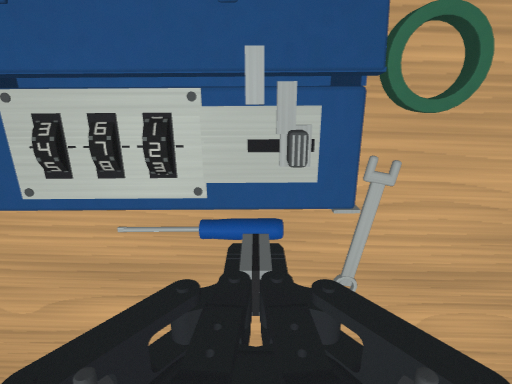

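View pics/t5.png

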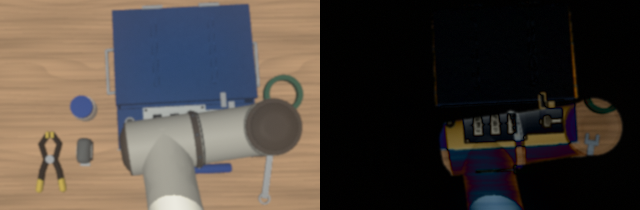

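The wheels read 4-7-2 at (46,148), (103,148) and (156,148). The knob has moved 22 mm to (298,148), the lid edge measures about 139–142 mm high, and the surrounding items are where they were. The arm is clear of everything.

```bash
python3 -c "from bench import arm; print(arm.job_done())"
```

```text
the job is handed in; nothing more can be done
None
```

The job is handed in: the wheels are on 4-7-2, the latch is drawn its full 22 mm to the stop at under 5 N, the lid is up, and the visible items around the chest have not moved (the socket was out of view in the last pictures); wheel pressure read at most 13.5 N, with brief dips to about 8–9 N mid-roll.

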